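Pack the paint jar and the chalk box into the craft tub

TASK

Pack the blue paint jar and the purple chalk box into the free end of the pale tub, beside the dark tin that is already in it, so that both stand upright on the tub's floor and the tin still lies flat on it. Keep the jar upright all the way, and set both down gently rather than dropping them in.

Things in the scene. Friction and masses are not known exactly. Their poses are not given: they have to be found in the camera images.
- tub: Open pale grey plastic tub, fixed. Outside 180 (x) x 108 (y) x 50 mm high; walls and floor 4 mm thick, so inside 172 x 100 mm. Origin: centre of its underside, on the table (inner floor 4 mm higher). z up; x along its long side, from the tin's end to the free end: the inside is empty from about x = -24 mm to +86 mm.
- tin: Flat dark tin with a steel lid band and pale label, lying loose in the tub's -x end. 60 (x, along the tub's x to a few degrees) x 88 (y) x 45 mm high (the band is look only, 62 x 90), about 0.3 kg. Its top is 1 mm below the tub's rim. Origin: centre of its underside.
- jar_blue: Upright round jar of blue paint: straight cylinder 46 mm across, 90 mm tall, blue with a white label; black lid (top 22 mm, same width) with a blue disc on it. About 0.16 kg. Origin: centre of its underside; z up its axis. Two like jars, red and amber, stand in a row with it along the robot's x, at least 90 mm apart between centres, and are not wanted.
- chalk_purple: Upright cardboard box of chalk, purple with orange spots, 40 (x) x 66 (y) x 92 mm tall (z, up), about 0.18 kg. Origin: centre of its underside. It can be gripped across either width, and fits the tub beside the jar with its 40 mm side along the tub's x. A like box, green with yellow spots, stands near it and is not wanted.

How it is judged:
At the end, for the whole second after the job is handed in: The blue jar, the purple chalk box and the tin are all inside the tub, each standing on its floor (underside less than 6 mm above the inner floor), within 10 degrees of upright and at rest. They may stand in any arrangement in the tub (x of jar_blue in the frame of tub between -0.07 and 0.07 m and y of jar_blue in the frame of tub between -0.035 and 0.035 m and z of jar_blue in the frame of tub between -0.002 and 0.01 m and angle between each of jar_blue, chalk_purple, tin's own z axis and vertical below 0.17 rad and linear speed of each of jar_blue, chalk_purple, tin below 0.02 m/s and x of chalk_purple in the frame of tub between -0.075 and 0.075 m and y of chalk_purple in the frame of tub between -0.045 and 0.045 m and z of chalk_purple in the frame of tub between -0.002 and 0.01 m and x of tin in the frame of tub between -0.066 and 0.066 m and y of tin in the frame of tub between -0.02 and 0.02 m and z of tin in the frame of tub between -0.002 and 0.01 m); the robot touches nothing.
It fails at once if the blue jar is tipped more than 40 degrees from upright (angle between jar_blue's own z axis and vertical above 0.7 rad).
It fails at once if the blue jar is dropped into the tub (faster than 0.55 m/s within 56 mm of its floor) (x of jar_blue in the frame of tub between -0.1 and 0.1 m and y of jar_blue in the frame of tub between -0.06 and 0.06 m and z of jar_blue in the frame of tub below 0.06 m and linear speed of jar_blue above 0.55 m/s).
It fails at once if the chalk box is dropped into the tub (faster than 0.55 m/s within 56 mm of its floor) (x of chalk_purple in the frame of tub between -0.1 and 0.1 m and y of chalk_purple in the frame of tub between -0.06 and 0.06 m and z of chalk_purple in the frame of tub below 0.06 m and linear speed of chalk_purple above 0.55 m/s).
It also fails if it takes over 59 s, if anything falls off the work surface, if the arm or the gripper's body presses on something with over 40 N, if the wrist force passes 120 N, or if a joint passes its speed limit or range.

ROBOT

A 6-joint arm with a two-finger parallel gripper is mounted at the origin on the work surface. World frame = base frame: x ahead of the robot, y to its left, z up, the work surface at z = 0. Lengths are in m, angles in rad, forces in N, time in s.
With the tool pointing down it reaches from about 0.275 to 0.825 m from the base axis. Payload 5.2 kg.
Tool frame: the origin (TCP) lies at the very end of the fingers, on their centre line; the grasp point (between the pads) lies arm.grip_point_offset behind it (arm.grip_point_offset is the distance from the TCP to the grasp point, in m); z points along the fingers, y is the line along which they close (so a half turn about z gives the same grasp; the last joint's range is limited). The gripper opens to 93 mm and grips with 3 to 60 N. Pads are 15 mm wide; open, the fingers measure 128 mm over their backs; the gripper's body (75 mm by 188 mm) begins 65 mm behind the grasp point.
Start: joints at [1.032, 0.259, 1.535, -0, 1.348, -0.203], TCP at [0.181, 0.519, 0.219] pointing down, gripper open.
Joint ranges: [-3.14, 3.14], [-0.91, 2.08], [0.19, 2.58], [-1.22, 4.36], [0.22, 2.71], [-3.12, 3.12]. Speed limits (rad/s): [2.57, 2.57, 3.14, 3.14, 3.14, 3.14].

INTERFACE

Orientations are given as a rotation vector (axis times angle).
In Python, from workcell import arm gives the robot as it stands.
- The arm moves only by the tool drive_effector, called after "Call:" as name([rows], argument=value, ...), one row to a line, values as JSON. Schema: {"type":"object","properties":{"offsets":{"type":"array","items":{"type":"array","prefixItems":[{"type":"array","items":{"type":"number"},"minItems":3,"maxItems":3},{"type":"array","items":{"type":"number"},"minItems":3,"maxItems":3}],"minItems":2,"maxItems":2},"minItems":1,"maxItems":20},"aperture":{"type":"number"},"grip_force":{"type":"number"},"only":{"type":"string"},"quiet":{"type":"boolean"},"lines":{"type":"string"}},"required":["offsets"],"additionalProperties":false}. offsets is a list of rows, 1 to 20 of them, each written [[dx, dy, dz], [rx, ry, rz]]: dx, dy, dz in a scale on which 1.0 is 0.8 m, then a rotation vector rx, ry, rz in fractions of the full range, 1 being 2 rad; each row is the pose to reach, as a shift and turn from the pose commanded when the call began, along the tool's axes at that moment; what a row does not reach only later rows make up. A row lasts 1/10 s, in which the tool goes at most 0.05 m and 0.15 rad, less where a joint would pass 70% of its speed; a pose out of reach is approached as far as the arm can. aperture is the finger opening in m, set as the call begins (left out keeps the last). The fingers move at their own pace and stop on an object; grip_force is the grip in N (left out, the last holds). Time passes only in rows, so rows that do not move let the fingers close. The tool returns the time, the measured TCP pose, the force, the opening and the grip force at its end. only (a regular expression) keeps the lines of the reply that match it, lines (a string "A,B") keeps lines A to B, and quiet returns only ok. Input that does not fit is refused with a message, and nothing moves.
- arm.observe(): the state, without advancing time (a new reading comes with each control period).
- arm.capture(name): name is "scene" or "top"; returns the picture (480x640x3 uint8, red, green, blue); there is no depth.
- arm.camera_model(name): a dict with "mtx" (3x3 intrinsics, pixels), "R" (3x3) and "t" (3): a world point X has camera coordinates R X + t. Camera axes: x right, y down, z forward; pixel columns grow to the right and rows downward; lengths in m; the calibration is good to about 2 mm. A picture is of the moment at which its call begins. camera_model takes no time and is no camera call.
- arm.finish_job(): hands the job in; it is judged then, once.
The state is a dict: "t": time; "q": joint angles; "dq": joint speeds; "tau": joint torques, N m; "eef_pos": TCP position; "tool_rot": TCP orientation; "ft_force": force on the tool from outside, world axes, zero at the start; "wrist_torque": the same for the moment, N m; "opening": finger opening in m; "grasp_force": force on a finger pad.
Only numpy, scipy, OpenCV 4.12 (cv2) and the standard library are available. Lean on these libraries where they do the work, as an engineer would, in place of code of your own. Each camera call takes 0.05 s, during which the arm holds its last target. There are 200 camera calls.

## Working session

There is one attempt and no reset: what is moved stays moved. The work goes in short steps, Python scripts to look and compute and a tool call to move; the robot and the scene stay as the last step left them, time stands still between calls to the robot, and variables do not carry over. Pictures are saved under pics/ and viewed, at most 10 in all, crops included, and the job is handed in when it is done.

```bash
ls; mkdir -p pics; python3 - <<'E'
from workcell import arm
import cv2
for n in("scene","top"):
    cv2.imwrite(f"pics/{n}0.png",arm.capture(n)[:,:,::-1]); m=arm.camera_model(n); print(n,m["mtx"],m["R"],m["t"], -m["R"].T@m["t"])
print(arm.observe(),arm.grip_point_offset)
E
```

```text
pics
workcell.py
scene [[450.63337932   0.         311.45067471]
 [  0.         450.63337932 235.89463437]
 [  0.           0.           1.        ]] [[-0.58881835  0.80826438 -0.00128359]
 [ 0.62167114  0.45186964 -0.63979593]
 [-0.51654424 -0.37752155 -0.76854377]] [ 0.31865336 -0.30772521  1.08718147] [0.94051014 0.29192996 0.63907423]
top [[507.9857492    0.         327.46691889]
 [  0.         507.9857492  243.36857761]
 [  0.           0.           1.        ]] [[ 9.12110874e-03 -9.99957144e-01  1.58623110e-03]
 [-9.70840888e-01 -9.23551771e-03 -2.39546812e-01]
 [ 2.39551195e-01  6.44954505e-04 -9.70883520e-01]] [-0.00591569  0.55621309  0.81877277] [ 0.34391037 -0.00130659  0.92818144]
{'t': 0.1, 'q': array([ 1.03223867e+00,  2.59281003e-01,  1.53597558e+00, -2.92219270e-06,
        1.34804488e+00, -2.02788405e-01]), 'dq': array([ 0.00039173, -0.00164313, -0.00248864,  0.00128588, -0.00011239,
       -0.00196684]), 'tau': array([ 1.71573563e-03, -4.38212264e+01, -2.84645462e+01,  7.20256870e-02,
        3.63231904e-02, -1.78480326e-05]), 'eef_pos': array([0.18092779, 0.51884803, 0.21789424]), 'tool_rot': array([-5.24846833e-01, -3.09681477e+00,  2.50302139e-03]), 'ft_force': array([-0.14330735,  0.78446322, -0.27908872]), 'wrist_torque': array([-0.0553516 , -0.00253301, -0.02779218]), 'grasp_force': 0.0, 'opening': 0.0926364417284973} 0.0188
```

View pics/scene0.png

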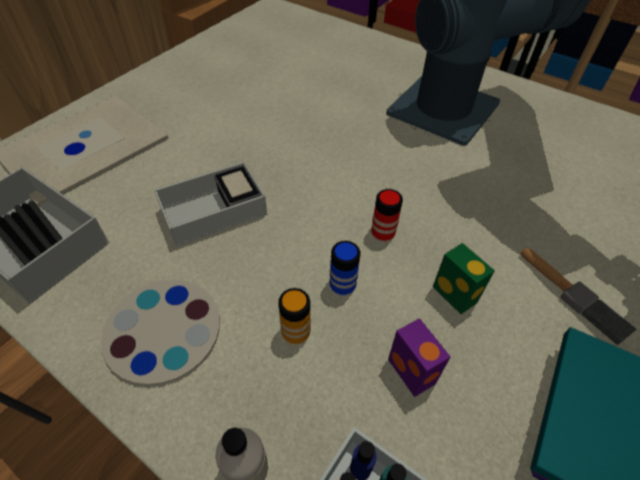

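View pics/top0.png

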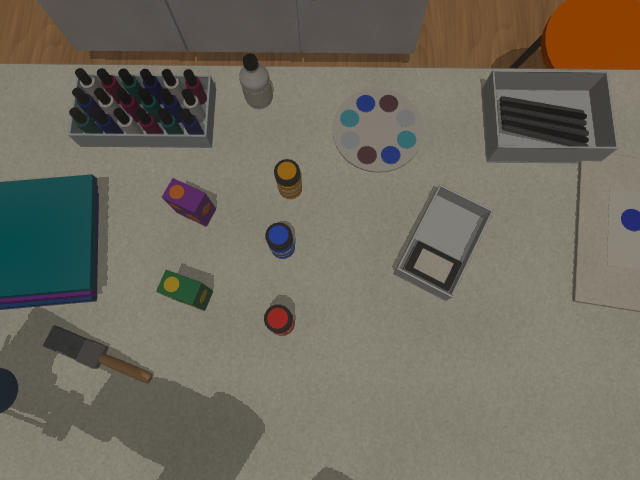

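The scene view shows the blue jar at (344,265), the purple box at (418,356) and the tub at (210,205). In the top view they are at (279,238), (190,200) and (442,242), with the tin in the tub's lower (nearer-robot) end. Next I'll segment these and check the masks on one zoomed composite.

```bash
cat > h.py <<'E'
import numpy as np, cv2
from workcell import arm
def ray(n,p):
    m=arm.camera_model(n); c=-m["R"].T@m["t"]
    d=m["R"].T@np.linalg.inv(m["mtx"])@np.array([p[0],p[1],1.]); return c,d/np.linalg.norm(d)
def onz(n,p,z):
    c,d=ray(n,p); return c+d*(z-c[2])/d[2]
def tri(p,q):
    a,d=ray("scene",p); b,e=ray("top",q)
    s=np.linalg.lstsq(np.c_[d,-e],b-a,rcond=None)[0]; A=a+s[0]*d; B=b+s[1]*e
    return (A+B)/2, np.linalg.norm(A-B)
def proj(n,X):
    m=arm.camera_model(n); v=m["mtx"]@(m["R"]@np.array(X)+m["t"]); return v[:2]/v[2]
E
python3 - <<'E'
import cv2,numpy as np
from h import *
S=cv2.imread("pics/scene0.png");T=cv2.imread("pics/top0.png")
for n,I,rois in(("scene",S,dict(jar=(325,235,40,60),box=(383,315,70,85))),("top",T,dict(jar=(260,215,40,45),box=(155,170,65,60)))):
    H=cv2.cvtColor(I,cv2.COLOR_BGR2HSV)
    for k,(x,y,w,h) in rois.items():
        c=H[y:y+h,x:x+w]
        lo,hi=((110,150,60),(128,255,255)) if k=="jar" else ((130,90,30),(165,255,255))
        m=cv2.inRange(c,lo,hi)
        N,L,st,ce=cv2.connectedComponentsWithStats(m)
        for i in range(1,N):
            if st[i,4]>25: print(n,k,st[i],ce[i]+[x,y], "V",np.percentile(c[L==i][:,2],[5,50,95]))
def crop(I,x,y,w,h,s): return cv2.resize(I[y:y+h,x:x+w],None,fx=s,fy=s,interpolation=cv2.INTER_CUBIC)
a=np.hstack([crop(S,150,155,120,95,3.3333),crop(S,380,310,75,95,3.3333)]) 
b=np.hstack([crop(T,385,175,120,130,2.2),crop(T,155,170,70,130,2.2)])
W=800;C=np.zeros((600,W,3),np.uint8);C[:a.shape[0],:a.shape[1]]=a;C[317:317+b.shape[0]][:283,:b.shape[1]]=b[:283]
cv2.imwrite("pics/comp.png",C)
E
```

```text
scene jar [  9   7  24  19 338] [345.46745562 250.9260355 ] V [ 76.85 143.   144.  ]
scene jar [  6  29  27  15 180] [343.34444444 272.57222222] V [64. 76. 80.]
scene jar [ 6 42 25  8 53] [342.03773585 281.98113208] V [68. 76. 79.]
scene jar [  5  47  25  13 121] [341.69421488 289.4214876 ] V [67. 76. 80.]
scene box [   6    4   61   77 2164] [416.90619224 355.75369686] V [ 40.  52. 103.]
top jar [  9  11  19  19 292] [278.01369863 234.66438356] V [129.55 135.   136.  ]
top box [  7   8  53  48 964] [188.55809129 200.96473029] V [57. 95. 97.]
```

View pics/comp.png

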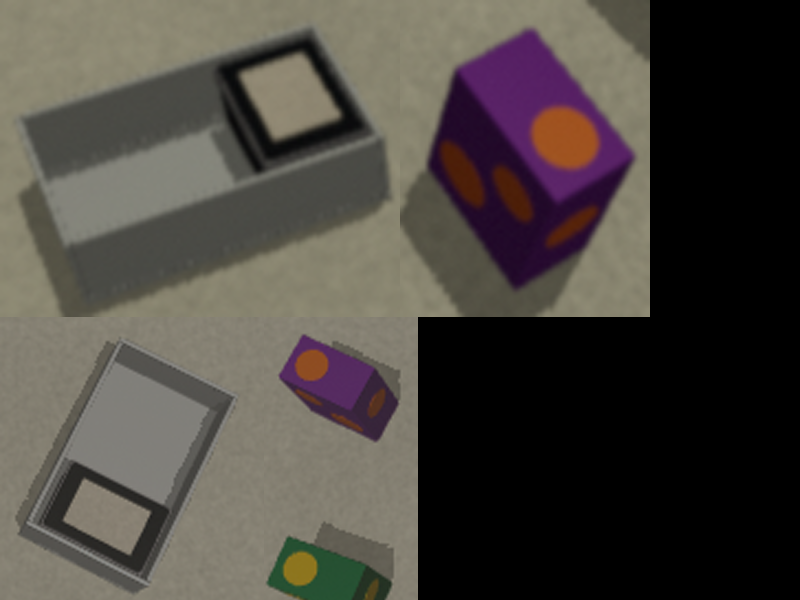

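Crops are clear: the tub's rim corners, the tin's label and the box's bright top face are all readable. Triangulating now.

```bash
python3 - <<'E'
from h import *
np.set_printoptions(precision=4,suppress=True)
S=cv2.imread("pics/scene0.png");T=cv2.imread("pics/top0.png")
print("jar disc",tri((345.47,250.6),(278.01,234.66)))
def quad(I,x,y,w,h,f):
    c=cv2.resize(I[y:y+h,x:x+w],None,fx=4,fy=4,interpolation=cv2.INTER_CUBIC)
    m=f(c); m=cv2.morphologyEx(m,cv2.MORPH_OPEN,np.ones((7,7)))
    cs=cv2.findContours(m,cv2.RETR_EXTERNAL,cv2.CHAIN_APPROX_NONE)[0]; k=cv2.convexHull(max(cs,key=cv2.contourArea))
    q=cv2.approxPolyN(k,4,ensure_convex=True)[0] if hasattr(cv2,"approxPolyN") else cv2.approxPolyDP(k,8,True)[:,0]
    return (q+.5)/4-.5+[x,y]
hsv=lambda c:cv2.cvtColor(c,cv2.COLOR_BGR2HSV)
bt=lambda v:(lambda c:cv2.inRange(hsv(c),(130,80,v),(170,255,255))|cv2.inRange(hsv(c),(4,140,120),(20,255,255)))
lab=lambda lo:(lambda c:cv2.inRange(hsv(c),(0,0,lo),(180,255,255)))
qs={"box":(quad(S,380,312,75,90,bt(78)),quad(T,157,172,65,60,bt(78)))}
qs["label"]=(quad(S,220,166,36,35,lab(110)),quad(T,411,245,44,37,lab(110)))
ts=np.array([(156.6,190.4),(243.6,163.7),(265.2,195.8),(171.6,228)]);tt=np.array([(440.9,185.9),(492,212.6),(452,295.5),(397.7,268.6)])
qs["tub"]=(ts,tt)
for k,(a,b) in qs.items():
    P=[];print(k)
    for p in a:
        r=[tri(p,q) for q in b]; X,e=min(r,key=lambda v:v[1]+5*abs(v[0][2]-{"box":.092,"label":.049,"tub":.05}[k])) ;P.append(X);print(p,X,round(e,4))
    P=np.array(P);print(" c",P.mean(0),"edges",np.linalg.norm(np.roll(P,-1,0)-P,axis=1),"yaw",np.degrees(np.arctan2(*(np.roll(P,-1,0)-P)[:,[1,0]].T)))
    for n,Q in(("scene",a),("top",b)):
        Z=np.array([onz(n,p,P[:,2].mean()) for p in Q]);print(n,"plane c",Z.mean(0))
        print("  edges",np.linalg.norm(np.roll(Z,-1,0)-Z,axis=1),"yaw",np.degrees(np.arctan2(*(np.roll(Z,-1,0)-Z)[:,[1,0]].T)))
E
```

```text
jar disc (array([0.5651, 0.0831, 0.0913]), np.float64(0.0011826105187646774))
box
[450.375 356.625] [0.6305 0.2883 0.0912] 0.0014
[426.625 370.375] [0.6661 0.2717 0.0925] 0.0008
[396.375 330.375] [0.6394 0.2128 0.0921] 0.0003
[419.125 317.875] [0.6034 0.2292 0.0912] 0.0012
 c [0.6349 0.2505 0.0917] edges [0.0393 0.0647 0.0396 0.065 ] yaw [ -25.0229 -114.3859  155.4029   65.3836]
scene plane c [0.6351 0.2502 0.0917]
  edges [0.0384 0.0643 0.0385 0.0649] yaw [ -25.1667 -114.6031  155.6064   65.338 ]
top plane c [0.6348 0.2509 0.0917]
  edges [0.0403 0.0651 0.0397 0.0653] yaw [ 155.1342   65.4108  -24.5856 -114.1406]
label
[251.625 189.375] [ 0.5192 -0.1525  0.0507] 0.0016
[231.875 196.375] [ 0.5542 -0.1703  0.0503] 0.0011
[221.125 176.875] [ 0.5267 -0.224   0.049 ] 0.0004
[240.375 170.375] [ 0.4919 -0.2047  0.0502] 0.0019
 c [ 0.523  -0.1879  0.0501] edges [0.0392 0.0604 0.0398 0.059 ] yaw [ -27.0303 -117.1282  150.9519   62.3935]
scene plane c [ 0.5232 -0.1885  0.0501]
  edges [0.0392 0.0586 0.0394 0.0586] yaw [ -26.1969 -117.1071  153.7646   62.6696]
top plane c [ 0.5227 -0.1873  0.0501]
  edges [0.0401 0.0588 0.0394 0.0604] yaw [ 150.6275   62.096   -27.1821 -117.1975]
tub
[156.6 190.4] [ 0.6223 -0.2995  0.0453] 0.0003
[243.6 163.7] [ 0.4698 -0.2188  0.0448] 0.001
[265.2 195.8] [ 0.516  -0.1244  0.0483] 0.0012
[171.6 228. ] [ 0.6713 -0.2072  0.0469] 0.0026
 c [ 0.5699 -0.2125  0.0463] edges [0.1725 0.1051 0.176  0.1044] yaw [ 152.1157   63.9102  -28.0751 -117.9868]
scene plane c [ 0.5697 -0.2118  0.0463]
  edges [0.1725 0.1015 0.176  0.1039] yaw [ 151.7406   64.6298  -27.4577 -117.331 ]
top plane c [ 0.5702 -0.2129  0.0463]
  edges [0.1037 0.1719 0.1047 0.1765] yaw [-119.1484  152.1893   63.4007  -28.1351]
```

```bash
cat >> h.py <<'E'
from scipy.spatial.transform import Rotation as Ro
def go(x,y,z,yaw):
    s=arm.observe(); R=Ro.from_rotvec(s["tool_rot"]); m=R.as_matrix()
    a=np.radians(yaw); Y=np.array([np.cos(a),np.sin(a),0]); Z=np.array([0,0,-1.]); G=np.c_[np.cross(Y,Z),Y,Z]
    d=m.T@(np.array([x,y,z])-s["eef_pos"]); r=(R.inv()*Ro.from_matrix(G)).as_rotvec()
    print("move",d.round(4),r.round(3),"now",s["eef_pos"].round(4),"t",round(s["t"],2))
TUB=np.array([.570,-.2125]);TY=-28.
def tub(x,y=0):
    a=np.radians(TY);return TUB+[x*np.cos(a)-y*np.sin(a),x*np.sin(a)+y*np.cos(a)]
E
python3 -c "
from h import *
go(.635,.2505,.16,65.2)"
```

```text
move [-0.5172 -0.1037  0.0579] [-0.002 -0.     0.097] now [0.1809 0.5188 0.2179] t 0.1
```

Careful with the scale: shifts go in shares of 0.8 m and turns go in shares of 2 rad. That gives: -0.517 m is -0.6463, -0.45 m is -0.5625, 0.097 rad is 0.0485.

Call:
drive_effector([
  [[-0.0625, -0.0125, 0], [0, 0, 0.025]],
  [[-0.125, -0.025, 0], [0, 0, 0.0485]],
  [[-0.1875, -0.0375, 0], [0, 0, 0.0485]],
  [[-0.25, -0.05, 0.0125], [0, 0, 0.0485]],
  [[-0.3125, -0.0625, 0.025], [0, 0, 0.0485]],
  [[-0.375, -0.075, 0.0375], [0, 0, 0.0485]],
  [[-0.4375, -0.0875, 0.05], [0, 0, 0.0485]],
  [[-0.5, -0.1, 0.0625], [0, 0, 0.0485]],
  [[-0.5625, -0.1125, 0.0725], [0, 0, 0.0485]],
  [[-0.6125, -0.125, 0.0725], [0, 0, 0.0485]],
  [[-0.6463, -0.13, 0.0725], [0, 0, 0.0485]],
  [[-0.6463, -0.13, 0.0725], [0, 0, 0.0485]],
  [[-0.6463, -0.13, 0.0725], [0, 0, 0.0485]],
  [[-0.6463, -0.13, 0.0725], [0, 0, 0.0485]],
], aperture=0.093)

```text
t: 1.5
eef_pos: [0.6339, 0.2514, 0.1603]
tool_rot: [-0.673, -3.067, 0.0]
ft_force: [-0.3, -0.5, -0.4]
opening: 0.0933
grasp_force: 0.0
```

```bash
python3 -c "
from h import *
go(.635,.2505,.056,65.2)"
```

```text
move [-0.0015 -0.0003  0.1043] [-0.001 -0.001  0.001] now [0.6339 0.2514 0.1603] t 1.5
```

In the tool's units: 0.104 m is 0.13, 0.1 m is 0.125.

Call:
drive_effector([
  [[-0.0013, 0, 0.025], [0, 0, 0]],
  [[-0.0013, 0, 0.0625], [0, 0, 0]],
  [[-0.0013, 0, 0.1], [0, 0, 0]],
  [[-0.0013, 0, 0.125], [0, 0, 0]],
  [[-0.0013, 0, 0.13], [0, 0, 0]],
  [[-0.0013, 0, 0.13], [0, 0, 0]],
  [[-0.0013, 0, 0.13], [0, 0, 0]],
], aperture=0.093)

```text
t: 2.2
eef_pos: [0.6365, 0.2512, 0.0584]
tool_rot: [0.673, 3.066, 0.002]
ft_force: [0.6, 1.0, 0.1]
opening: 0.0928
grasp_force: 0.0
```

Call:
drive_effector([
  [[0, 0, 0], [0, 0, 0]],
  [[0, 0, 0], [0, 0, 0]],
  [[0, 0, 0], [0, 0, 0]],
  [[0, 0, 0], [0, 0, 0]],
  [[0, 0, 0], [0, 0, 0]],
  [[0, 0, 0], [0, 0, 0]],
  [[0, 0, 0], [0, 0, 0]],
  [[0, 0, 0], [0, 0, 0]],
], aperture=0.05, grip_force=20)

```text
t: 3.0
eef_pos: [0.6362, 0.2503, 0.0571]
tool_rot: [0.674, 3.068, 0.0]
ft_force: [-0.5, 0.6, 4.4]
opening: 0.0659
grasp_force: 20.0
```

```bash
python3 -c "
from h import *
go(.635,.2505,.17,65.2)"
```

```text
move [ 0.0011 -0.0003 -0.1129] [0.    0.001 0.   ] now [0.6362 0.2503 0.0571] t 3.0
```

Call:
drive_effector([
  [[0, 0, -0.0125], [0, 0, 0]],
  [[0, 0, -0.0375], [0, 0, 0]],
  [[0, 0, -0.075], [0, 0, 0]],
  [[0, 0, -0.1125], [0, 0, 0]],
  [[0, 0, -0.15], [0, 0, 0]],
  [[0, 0, -0.1688], [0, 0, 0]],
  [[0, 0, -0.1688], [0, 0, 0]],
  [[0, 0, -0.1688], [0, 0, 0]],
])

```text
t: 3.8
eef_pos: [0.6355, 0.2502, 0.1909]
tool_rot: [-0.674, -3.067, 0.001]
ft_force: [1.2, -0.0, -2.4]
opening: 0.0656
grasp_force: 20.0
```

```bash
python3 -c "
from h import *
x,y=tub(.058); go(x,y,.19,62)"
```

```text
move [-0.1925 -0.4508  0.001 ] [-0.001 -0.001  0.056] now [0.6355 0.2502 0.1909] t 3.8
```

In the tool's units: -0.45 m is -0.5625, -0.438 m is -0.5475, 0.056 rad is 0.028.

Call:
drive_effector([
  [[-0.0075, -0.0175, 0], [0, 0, 0.005]],
  [[-0.0225, -0.0525, 0], [0, 0, 0.01]],
  [[-0.0425, -0.1, 0], [0, 0, 0.015]],
  [[-0.0625, -0.1475, 0], [0, 0, 0.02]],
  [[-0.0825, -0.195, 0], [0, 0, 0.025]],
  [[-0.1038, -0.2425, 0], [0, 0, 0.028]],
  [[-0.1238, -0.29, 0], [0, 0, 0.028]],
  [[-0.1438, -0.3375, 0], [0, 0, 0.028]],
  [[-0.1638, -0.385, 0], [0, 0, 0.028]],
  [[-0.185, -0.4325, 0], [0, 0, 0.028]],
  [[-0.205, -0.48, 0], [0, 0, 0.028]],
  [[-0.2225, -0.5213, 0], [0, 0, 0.028]],
  [[-0.2338, -0.5475, 0], [0, 0, 0.028]],
  [[-0.24, -0.5625, 0], [0, 0, 0.028]],
  [[-0.24, -0.5625, 0], [0, 0, 0.028]],
  [[-0.24, -0.5625, 0], [0, 0, 0.028]],
  [[-0.24, -0.5625, 0], [0, 0, 0.028]],
])

```text
t: 5.5
eef_pos: [0.6215, -0.2372, 0.1915]
tool_rot: [-0.758, -3.048, -0.001]
ft_force: [-0.4, -0.1, -1.8]
opening: 0.0657
grasp_force: 20.0
```

```bash
python3 -c "
from h import *
x,y=tub(.058); go(x,y,.061,62)
cv2.imwrite('pics/s1.png',arm.capture('scene')[100:400,100:500,::-1].repeat(2,0).repeat(2,1))"
```

```text
move [-0.001  -0.0025  0.1305] [ 0.001 -0.001  0.001] now [ 0.6215 -0.2372  0.1915] t 5.5
```

View pics/s1.png

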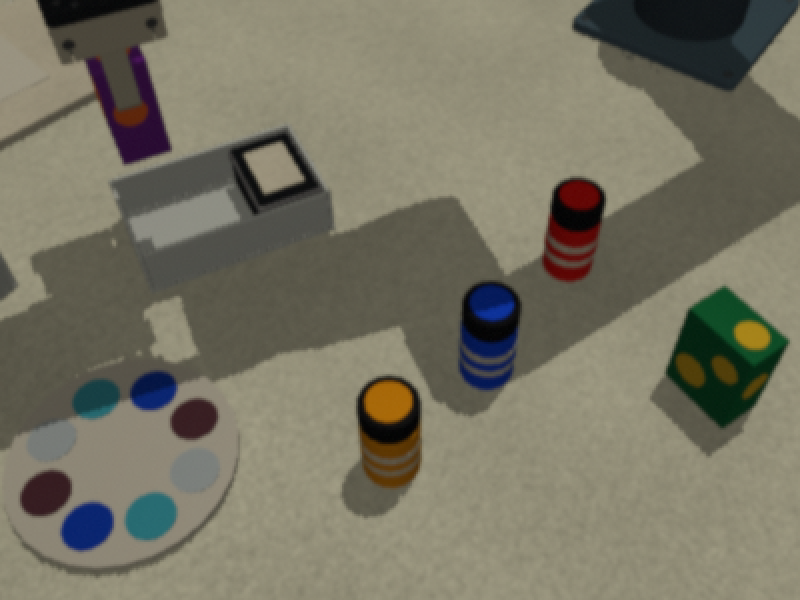

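The box hangs straight in the grip, at crop (130,110), above the tub's free end, and the other objects are undisturbed. Lowering it in two steps.

Call:
drive_effector([
  [[-0.0013, -0.0031, 0.025], [0, 0, 0]],
  [[-0.0013, -0.0031, 0.0563], [0, 0, 0]],
  [[-0.0013, -0.0031, 0.0875], [0, 0, 0]],
  [[-0.0013, -0.0031, 0.1125], [0, 0, 0]],
  [[-0.0013, -0.0031, 0.1313], [0, 0, 0]],
  [[-0.0013, -0.0031, 0.1438], [0, 0, 0]],
  [[-0.0013, -0.0031, 0.15], [0, 0, 0]],
  [[-0.0013, -0.0031, 0.15], [0, 0, 0]],
  [[-0.0013, -0.0031, 0.15], [0, 0, 0]],
])

```text
t: 6.45
eef_pos: [0.6219, -0.2417, 0.0726]
tool_rot: [0.76, 3.047, -0.001]
ft_force: [-0.8, 0.2, -2.2]
opening: 0.0658
grasp_force: 20.0
```

```bash
python3 -c "
from h import *
x,y=tub(.058); go(x,y,.061,62)
cv2.imwrite('pics/t1.png',cv2.resize(arm.capture('top')[150:330,370:530,::-1],None,fx=3,fy=3))"
```

```text
move [0.0015 0.0014 0.0116] [-0.     0.002 -0.   ] now [ 0.6219 -0.2417  0.0726] t 6.45
```

View pics/t1.png

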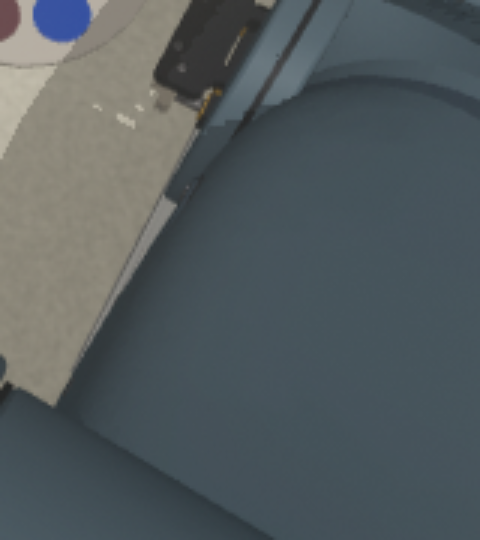

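The top view is blocked by the arm, but the force reads only the box's weight, so nothing is touching. Lowering the last centimetre and then releasing.

In the tool's units: 0.0115 m is 0.0144, 0.009 m is 0.0113.

Call:
drive_effector([
  [[0.0013, 0.0013, 0.0038], [0, 0, 0]],
  [[0.0013, 0.0013, 0.0075], [0, 0, 0]],
  [[0.0013, 0.0013, 0.0113], [0, 0, 0]],
  [[0.0013, 0.0013, 0.0144], [0, 0, 0]],
  [[0.0013, 0.0013, 0.0144], [0, 0, 0]],
  [[0.0013, 0.0013, 0.0144], [0, 0, 0]],
  [[0.0013, 0.0013, 0.0144], [0, 0, 0]],
])

```text
t: 7.2
eef_pos: [0.6209, -0.2401, 0.061]
tool_rot: [0.76, 3.048, -0.0]
ft_force: [-3.4, 1.2, 5.3]
opening: 0.0658
grasp_force: 20.0
```

Light contact with the floor (+5 N). Releasing and retreating.

Call:
drive_effector([
  [[0, 0, 0], [0, 0, 0]],
  [[0, 0, 0], [0, 0, 0]],
  [[0, 0, 0], [0, 0, 0]],
  [[0, 0, 0], [0, 0, 0]],
  [[0, 0, 0], [0, 0, 0]],
  [[0, 0, 0], [0, 0, 0]],
], aperture=0.093)

```text
t: 7.8
eef_pos: [0.6208, -0.24, 0.0601]
tool_rot: [-0.76, -3.048, -0.0]
ft_force: [-0.2, -0.5, -0.1]
opening: 0.093
grasp_force: 0.0
```

Call:
drive_effector([
  [[0, 0, -0.025], [0, 0, 0]],
  [[0, 0, -0.0625], [0, 0, 0]],
  [[0, 0, -0.1], [0, 0, 0]],
  [[0, 0, -0.1375], [0, 0, 0]],
  [[0, 0, -0.1625], [0, 0, 0]],
  [[0, 0, -0.1625], [0, 0, 0]],
  [[0, 0, -0.1625], [0, 0, 0]],
])

```text
t: 8.5
eef_pos: [0.6207, -0.24, 0.1898]
tool_rot: [0.76, 3.048, -0.0]
ft_force: [-0.5, -0.6, -0.3]
opening: 0.0929
grasp_force: 0.0
```

```bash
python3 -c "
from h import *
go(.565,.0831,.19,62)"
```

```text
move [ 0.2009  0.2591 -0.0003] [-0.  0. -0.] now [ 0.6207 -0.24    0.1898] t 8.5
```

In the tool's units: 0.259 m is 0.3238, 0.248 m is 0.31.

Call:
drive_effector([
  [[0.0375, 0.0488, 0], [0, 0, 0]],
  [[0.075, 0.0963, 0], [0, 0, 0]],
  [[0.1125, 0.145, 0], [0, 0, 0]],
  [[0.15, 0.1938, 0], [0, 0, 0]],
  [[0.1875, 0.2425, 0], [0, 0, 0]],
  [[0.2188, 0.2825, 0], [0, 0, 0]],
  [[0.24, 0.31, 0], [0, 0, 0]],
  [[0.2513, 0.3238, 0], [0, 0, 0]],
  [[0.2513, 0.3238, 0], [0, 0, 0]],
  [[0.2513, 0.3238, 0], [0, 0, 0]],
  [[0.2513, 0.3238, 0], [0, 0, 0]],
])

```text
t: 9.6
eef_pos: [0.5653, 0.0815, 0.1897]
tool_rot: [-0.762, -3.047, 0.001]
ft_force: [-0.3, -0.0, -0.5]
opening: 0.0932
grasp_force: 0.0
```

```bash
python3 -c "
from h import *
go(.565,.0831,.056,62)
cv2.imwrite('pics/s2f.png',arm.capture('scene')[:,:,::-1]);cv2.imwrite('pics/t2f.png',arm.capture('top')[:,:,::-1])
a=cv2.imread('pics/s2f.png')[130:260,120:400];b=cv2.imread('pics/t2f.png')[160:310,370:510]
C=np.zeros((600,760,3),np.uint8);a=cv2.resize(a,None,fx=2.2,fy=2.2);b=cv2.resize(b,None,fx=2,fy=2);C[:a.shape[0],:a.shape[1]]=a;C[290:290+b.shape[0],:b.shape[1]]=b
cv2.imwrite('pics/c2.png',C)"
```

```text
move [0.001  0.0014 0.1337] [-0.001 -0.    -0.002] now [0.5653 0.0815 0.1897] t 9.6
```

View pics/c2.png

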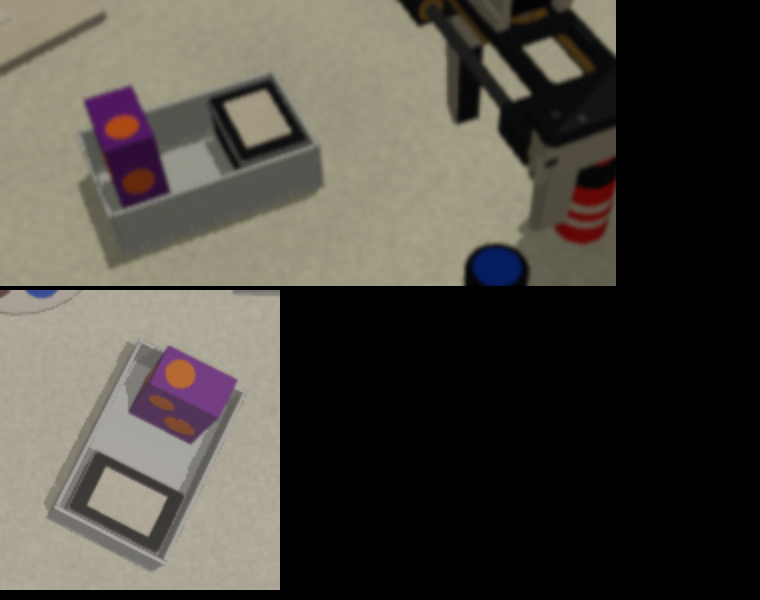

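The box stands upright at the tub's far end (composite (120,140) scene, (185,390) top) and the tin is unmoved. Now I'll measure the gap and go down onto the jar.

In the tool's units: 0.133 m is 0.1663, 0.128 m is 0.16.

```bash
python3 - <<'E'
from h import *
def q(f,x,y,w,h):
    c=cv2.resize(cv2.imread(f)[y:y+h,x:x+w],None,fx=4,fy=4,interpolation=cv2.INTER_CUBIC);H=cv2.cvtColor(c,cv2.COLOR_BGR2HSV)
    m=cv2.inRange(H,(130,80,78),(170,255,255))|cv2.inRange(H,(4,140,120),(20,255,255));m=cv2.morphologyEx(m,cv2.MORPH_OPEN,np.ones((7,7)))
    k=cv2.convexHull(max(cv2.findContours(m,0,1)[0],key=cv2.contourArea));return (cv2.approxPolyN(k,4,ensure_convex=True)[0]+.5)/4-.5+[x,y]
A=q('pics/s2f.png',150,165,60,60);B=q('pics/t2f.png',430,185,65,60)
a=np.radians(TY);M=np.array([[np.cos(a),np.sin(a)],[-np.sin(a),np.cos(a)]])
for p in A:
    X,e=min((tri(p,r) for r in B),key=lambda v:v[1]+5*abs(v[0][2]-.096));print((M@(X[:2]-TUB)).round(4),X[2].round(4),round(e,4))
E
```

```text
[0.0233 0.0301] 0.0838 0.0288
[0.077  0.0317] 0.0946 0.0028
[ 0.0759 -0.0335] 0.0946 0.0007
[ 0.0246 -0.0399] 0.0803 0.0284
```

Call:
drive_effector([
  [[0.0013, 0.0018, 0.025], [0, 0, 0]],
  [[0.0013, 0.0018, 0.0625], [0, 0, 0]],
  [[0.0013, 0.0018, 0.1], [0, 0, 0]],
  [[0.0013, 0.0018, 0.1375], [0, 0, 0]],
  [[0.0013, 0.0018, 0.16], [0, 0, 0]],
  [[0.0013, 0.0018, 0.1663], [0, 0, 0]],
  [[0.0013, 0.0018, 0.1663], [0, 0, 0]],
  [[0.0013, 0.0018, 0.1663], [0, 0, 0]],
])

```text
t: 10.5
eef_pos: [0.5658, 0.0843, 0.0582]
tool_rot: [0.761, 3.046, 0.001]
ft_force: [0.4, -0.4, -0.2]
opening: 0.093
grasp_force: 0.0
```

Call:
drive_effector([
  [[0, 0, 0], [0, 0, 0]],
  [[0, 0, 0], [0, 0, 0]],
  [[0, 0, 0], [0, 0, 0]],
  [[0, 0, 0], [0, 0, 0]],
  [[0, 0, 0], [0, 0, 0]],
  [[0, 0, 0], [0, 0, 0]],
  [[0, 0, 0], [0, 0, 0]],
  [[0, 0, 0], [0, 0, 0]],
  [[0, 0, 0], [0, 0, 0]],
  [[0, 0, 0], [0, 0, 0]],
], aperture=0.035, grip_force=20)

```text
t: 11.5
eef_pos: [0.5647, 0.0847, 0.0571]
tool_rot: [-0.76, -3.048, 0.0]
ft_force: [0.5, 0.6, 0.1]
opening: 0.0456
grasp_force: 20.0
```

In the tool's units: -0.133 m is -0.1663, -0.12 m is -0.15.

Call:
drive_effector([
  [[0, 0, -0.0125], [0, 0, 0]],
  [[0, 0, -0.0375], [0, 0, 0]],
  [[0, 0, -0.075], [0, 0, 0]],
  [[0, 0, -0.1125], [0, 0, 0]],
  [[0, 0, -0.15], [0, 0, 0]],
  [[0, 0, -0.1663], [0, 0, 0]],
  [[0, 0, -0.1663], [0, 0, 0]],
  [[0, 0, -0.1663], [0, 0, 0]],
])

```text
t: 12.3
eef_pos: [0.5641, 0.0847, 0.1891]
tool_rot: [-0.76, -3.047, 0.0]
ft_force: [-0.7, -0.0, -2.5]
opening: 0.0455
grasp_force: 20.0
```

```bash
python3 -c "
from h import *
x,y=tub(.007); go(x,y,.19,62)"
```

```text
move [-0.1518 -0.2597 -0.0009] [-0.001 -0.001 -0.   ] now [0.5641 0.0847 0.1891] t 12.3
```

In the tool's units: -0.26 m is -0.325, -0.251 m is -0.3138.

Call:
drive_effector([
  [[-0.01, -0.0163, 0], [0, 0, 0]],
  [[-0.025, -0.0438, 0], [0, 0, 0]],
  [[-0.0438, -0.0763, 0], [0, 0, 0]],
  [[-0.0638, -0.1088, 0], [0, 0, 0]],
  [[-0.0825, -0.1413, 0], [0, 0, 0]],
  [[-0.1013, -0.1738, 0], [0, 0, 0]],
  [[-0.12, -0.2063, 0], [0, 0, 0]],
  [[-0.1388, -0.2388, 0], [0, 0, 0]],
  [[-0.1575, -0.27, 0], [0, 0, 0]],
  [[-0.1725, -0.295, 0], [0, 0, 0]],
  [[-0.1838, -0.3138, 0], [0, 0, 0]],
  [[-0.19, -0.325, 0], [0, 0, 0]],
  [[-0.19, -0.325, 0], [0, 0, 0]],
  [[-0.19, -0.325, 0], [0, 0, 0]],
  [[-0.19, -0.325, 0], [0, 0, 0]],
])

```text
t: 13.8
eef_pos: [0.5769, -0.215, 0.1901]
tool_rot: [-0.758, -3.048, -0.001]
ft_force: [-0.9, 0.1, -2.2]
opening: 0.0459
grasp_force: 20.0
```

```bash
python3 -c "
from h import *
x,y=tub(.007); go(x,y,.061,62)"
```

```text
move [ 0.0002 -0.001   0.1291] [ 0.    -0.     0.001] now [ 0.5769 -0.215   0.1901] t 13.8
```

In the tool's units: 0.065 m is 0.0813, 0.06 m is 0.075.

Call:
drive_effector([
  [[0, -0.0013, 0.025], [0, 0, 0]],
  [[0, -0.0013, 0.0563], [0, 0, 0]],
  [[0, -0.0013, 0.075], [0, 0, 0]],
  [[0, -0.0013, 0.0813], [0, 0, 0]],
  [[0, -0.0013, 0.0813], [0, 0, 0]],
  [[0, -0.0013, 0.0813], [0, 0, 0]],
])

```text
t: 14.4
eef_pos: [0.5771, -0.2169, 0.1262]
tool_rot: [0.759, 3.047, -0.001]
ft_force: [-0.3, -0.4, -1.0]
opening: 0.0459
grasp_force: 20.0
```

```bash
python3 -c "
from h import *
x,y=tub(.007); go(x,y,.061,62)
a=arm.capture('scene')[110:290,120:360,::-1]
cv2.imwrite('pics/s3.png',cv2.resize(a,None,fx=3,fy=3))"
```

```text
move [0.0014 0.0006 0.0652] [-0.     0.002  0.001] now [ 0.5771 -0.2169  0.1262] t 14.4
```

View pics/s3.png

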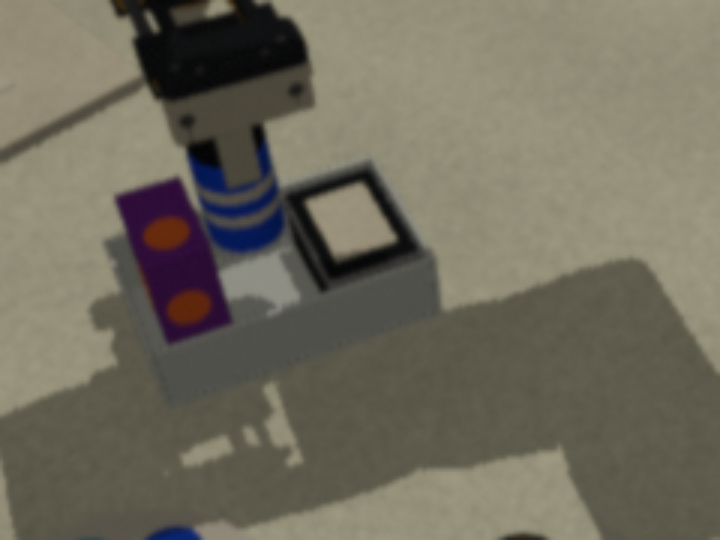

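The jar hangs upright at (240,200), lined up over the gap between the box and the tin. Lowering it.

In the tool's units: 0.055 m is 0.0688, 0.05 m is 0.0625.

Call:
drive_effector([
  [[0.0013, 0, 0.0125], [0, 0, 0]],
  [[0.0013, 0, 0.0313], [0, 0, 0]],
  [[0.0013, 0, 0.05], [0, 0, 0]],
  [[0.0013, 0, 0.0625], [0, 0, 0]],
  [[0.0013, 0, 0.0688], [0, 0, 0]],
  [[0.0013, 0, 0.0688], [0, 0, 0]],
  [[0.0013, 0, 0.0688], [0, 0, 0]],
])

```text
t: 15.15
eef_pos: [0.5759, -0.2168, 0.0706]
tool_rot: [0.76, 3.047, -0.0]
ft_force: [-0.2, -0.0, -1.6]
opening: 0.0457
grasp_force: 20.0
```

Call:
drive_effector([
  [[0, 0, 0.0038], [0, 0, 0]],
  [[0, 0, 0.0075], [0, 0, 0]],
  [[0, 0, 0.0113], [0, 0, 0]],
  [[0, 0, 0.0113], [0, 0, 0]],
  [[0, 0, 0.0113], [0, 0, 0]],
  [[0, 0, 0.0113], [0, 0, 0]],
])

```text
t: 15.75
eef_pos: [0.5755, -0.2165, 0.0611]
tool_rot: [-0.76, -3.048, -0.0]
ft_force: [0.2, -0.1, -2.2]
opening: 0.0458
grasp_force: 20.0
```

```bash
python3 -c "
from h import *
x,y=tub(.007); go(x,y,.061,62)"
```

```text
move [-0.0003  0.001   0.0001] [ 0. -0. -0.] now [ 0.5755 -0.2165  0.0611] t 15.75
```

No contact yet (it still carries the weight), so I'll go down slowly a bit more.

In the tool's units: 0.001 m is 0.0013, 0.0005 m is 0.0006.

Call:
drive_effector([
  [[0, 0, 0.0006], [0, 0, 0]],
  [[0, 0, 0.0013], [0, 0, 0]],
  [[0, 0, 0.0013], [0, 0, 0]],
  [[0, 0, 0.0013], [0, 0, 0]],
])

```text
t: 16.15
eef_pos: [0.5757, -0.2167, 0.0609]
tool_rot: [0.76, 3.048, -0.0]
ft_force: [-1.7, 0.2, 5.3]
opening: 0.0461
grasp_force: 20.0
```

Call:
drive_effector([
  [[0, 0, 0], [0, 0, 0]],
  [[0, 0, 0], [0, 0, 0]],
  [[0, 0, 0], [0, 0, 0]],
  [[0, 0, 0], [0, 0, 0]],
  [[0, 0, 0], [0, 0, 0]],
  [[0, 0, 0], [0, 0, 0]],
  [[0, 0, 0], [0, 0, 0]],
], aperture=0.093)

```text
t: 16.85
eef_pos: [0.5755, -0.2166, 0.0601]
tool_rot: [0.76, 3.048, -0.0]
ft_force: [0.4, -0.8, -0.3]
opening: 0.0921
grasp_force: 0.0
```

Call:
drive_effector([
  [[0, 0, -0.025], [0, 0, 0]],
  [[0, 0, -0.0625], [0, 0, 0]],
  [[0, 0, -0.1], [0, 0, 0]],
  [[0, 0, -0.1375], [0, 0, 0]],
  [[0, 0, -0.1625], [0, 0, 0]],
  [[0.0375, 0.05, -0.1625], [0, 0, 0]],
  [[0.075, 0.1, -0.1625], [0, 0, 0]],
  [[0.1125, 0.15, -0.1625], [0, 0, 0]],
  [[0.15, 0.1875, -0.1625], [0, 0, 0]],
  [[0.1875, 0.2375, -0.1625], [0, 0, 0]],
  [[0.225, 0.2875, -0.1625], [0, 0, 0]],
  [[0.225, 0.2875, -0.1625], [0, 0, 0]],
  [[0.225, 0.2875, -0.1625], [0, 0, 0]],
  [[0.225, 0.2875, -0.1625], [0, 0, 0]],
])

```text
t: 18.25
eef_pos: [0.5249, 0.0701, 0.1902]
tool_rot: [0.761, 3.048, -0.001]
ft_force: [-1.1, -0.2, -0.3]
opening: 0.0931
grasp_force: 0.0
```

```bash
python3 -c "
from h import *
S=arm.capture('scene')[:,:,::-1].copy();T=arm.capture('top')[:,:,::-1].copy()
c=[]
for I,(x,y,w,h) in((S,(150,150,130,120)),(T,(380,160,130,150))):
    m=cv2.inRange(cv2.cvtColor(I[y:y+h,x:x+w],cv2.COLOR_BGR2HSV),(110,150,100),(128,255,255));M=cv2.moments(m,True);c.append((M['m10']/M['m00']+x,M['m01']/M['m00']+y))
X,e=tri(*c);print('jar disc',c,X,e)
a=np.hstack([cv2.resize(S[140:270,140:290],(400,347)),cv2.resize(T[160:310,370:510],(324,347))]);cv2.imwrite('pics/c4.png',a)"
```

```text
jar disc [(200.1076923076923, 174.77948717948718), (448.3304093567251, 224.23391812865498)] [ 0.58334209 -0.2057496   0.10554781] 0.0040972782575001325
```

View pics/c4.png

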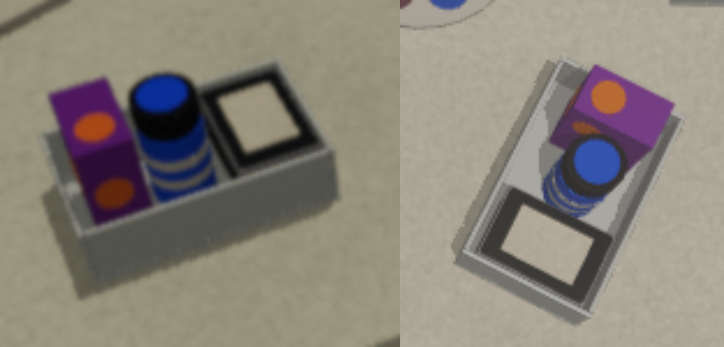

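Both views show the jar, box and tin all standing level in the tub. The jar's lid disc is at about (200.4,175) in the scene view and (455.1,229.6) in the top view. My mask was pulled off by a palette spot, so I'll redo the height check and hand in if it's good.

```bash
python3 -c "
from h import *
X,e=tri((200.4,175.0),(455.1,229.6));print(X,e)
if abs(X[2]-.095)<.005 and np.linalg.norm(X[:2]-tub(.007))<.006: print(arm.finish_job())"
```

```text
[ 0.57612636 -0.21813124  0.09367604] 0.00024599360587893796
the job is handed in; nothing more can be done
None
```

The jar, chalk box and tin all stand upright in the tub, and the job was handed in at about 18.4 s of the 59 s allowed; the judge's verdict was not shown.

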